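Key a narrow vacuum cup onto its swivel pod and lock it

TASK

Fit the narrow vacuum cup onto the pod: set its round foot level in the pod's seat, turn it by feel until the notches drop over the two lugs and it sits fully home, then swing the red-knobbed clamp lever over the foot until it is closed. Let go of everything and leave the other things on the table where they are.

Things in the scene. Friction and masses are not known exactly. Their poses are not given: they have to be found in the camera images.
- narrow_cup: loose narrow vacuum cup, 0.3-0.6 kg, 71 mm high. Origin: centre of its underside, z up. Round aluminium foot (diameter 90, 14 high), neck (diameter 44-54, up to 36), and a black oblong head with rubber top, 54 along x, 110 along y, 36 to 71 mm above the origin: grasp the head across its 54 mm. The cup is the same either way round (half turn)
- cup_notch (a point): on the cup, at its underside, 40 mm from the centre towards its +y: the middle of one of two equal notches in the foot, at +y and -y, under the red marks on the ends of the head. Each is 14.5 mm wide, cut through the foot's full height, from radius 35 mm out to the rim at 45
- pod_base: grey pod base bolted to the table, place and yaw differ from run to run. Foot plate 136 x 112 x 12 mm. Origin: centre of its underside, z up. It carries a stiff round swivel seat in its middle and, at its -x side, an ear with the clamp lever
- seat (a point): centre of the flat floor of the swivel seat, 34 mm over the table, axes as the pod base. Round collar of inner radius 46.5 mm, 8.3 mm high, then a flared lead-in (radius 49.5) to 12 mm over the floor. Home: the cup stands on this floor, its origin at this point
- lug_line (a point): same point 7 mm higher: top of two red lugs (9 mm wide, radius 37-47, opposite each other). Their line lies along the pod's y axis within +-0.5 rad: the swivel's angle is NOT reported. A level cup that misses them stands on them 7 mm high, inside the collar, and drops 7 mm when its notches meet them (within 3.5 degrees). The swivel is stiff (3 N m): it stays as a lightly pressed cup turns
- lock_lever (a joint): clamp lever, turns about the vertical through lever_pivot. 0 closed: its hook points to the seat's centre, 2 mm over the seated foot's rim, and the arm points away along the pod's -x. Grows to 1.4 rad opening, clockwise from above, the knob going from -x to the pod's +y. Starts at 1.1-1.3. The hook strikes the foot if the cup is not home. Stays where left; about 2 N moves the knob
- lever_knob (a point): upright red knob at the end of the lever, diameter 18, from 49 to 94 mm over the table; this point on its axis is 80 mm over the table, 65 mm from the pivot
- lever_pivot (a point): pivot of the clamp lever, 66 mm from the seat's centre towards the pod's -x, 50 mm over the table
- tape_roll: bystander: roll of masking tape, diameter 104, 38 high, origin under its centre. It and the cup may have changed places: one lies left of the first console beam, the other in the bay right of the second. The beams run along x, about 110 mm high, up to 180 with the cups on them: carry things over them well clear
- tape_measure: bystander: yellow tape measure, 36 x 76 x 66 mm, origin under its centre
- collet_nut: bystander: steel collet nut, diameter 50, 24 high, origin under its centre

How it is judged (in metres and radians):
On the way:
1. the cup is fully home in the seat, its notches over the lugs, the lever still open (z of narrow_cup in the frame of seat below 0.0025 m and horizontal distance between narrow_cup and seat below 0.004 m and angle between narrow_cup's own z axis and vertical below 0.05 rad and value of joint lock_lever above 0.5 rad), for 0.2 s.
At the end, for the whole second after the job is handed in: The cup is fully home in the seat (within 2.5 mm of the floor, 4 mm of the centre, under 0.05 rad of tilt) and at rest, and the clamp lever is closed over its foot (under 0.2 rad) (z of narrow_cup in the frame of seat below 0.0025 m and horizontal distance between narrow_cup and seat below 0.004 m and angle between narrow_cup's own z axis and vertical below 0.05 rad and value of joint lock_lever below 0.2 rad and linear speed of narrow_cup below 0.01 m/s); the robot touches nothing.
It fails at once if a bystander (tape roll, tape measure, collet nut) is moved more than 30 mm (distance of any of tape_roll, tape_measure, collet_nut from where it was at the start of the episode above 0.03 m).
It also fails if it takes over 58 s, if anything falls off the work surface, if the arm or the gripper's body presses on something with over 40 N, if the wrist force passes 120 N, or if a joint passes its speed limit or range.

ROBOT

A 6-joint arm with a two-finger parallel gripper is mounted at the origin on a cart in front of the work surface, level with it; the furniture and walls round the work are solid. World frame = base frame: x ahead of the robot, y to its left, z up, the work surface at z = 0. Lengths are in mm, angles in rad, forces in N, time in s.
With the tool pointing down it reaches from about 350 to 775 mm from the base axis. Payload 7.3 kg.
Tool frame: the origin (TCP) lies midway between the tips of the shut fingers; the grasp point (between the pads) lies 19 mm behind it; z points along the fingers, y is the line along which they close (so a half turn about z gives the same grasp; the last joint's range is limited). The gripper opens to 92 mm and grips with 3 to 60 N. Pads are 19 mm wide; open, the fingers measure 130 mm over their backs; the gripper's body (75 mm by 190 mm) begins 47 mm behind the grasp point.
Start: joints at [0.982, 0.342, 1.524, -0, 1.275, -0.146], TCP at [224.936, 474.393, 226.741] pointing down, gripper open.
Joint ranges: [-2.53, 2.53], [-0.77, 2.02], [0.04, 2.7], [-1, 4.14], [0.28, 2.66], [-3.11, 3.11]. Speed limits (rad/s): [2.57, 2.57, 3.14, 3.14, 3.14, 3.14].

INTERFACE

Orientations are given as [roll, pitch, yaw] about the fixed x, y, z axes, in that order (R = Rz(yaw) Ry(pitch) Rx(roll)).
In Python, from plant import bot gives the robot as it stands.
- The arm moves only by the tool jog_arm, never from a script. Its arguments are lists of equal length, an entry for each row: "dp": the shift along the tool's x, y, z in m, a list of three; "twist": the turn about the tool's z in degrees. A call has 1 to 10 rows; each row shifts and turns the commanded pose from where the row before left it, along the tool's axes as they then stand; what a row does not reach is not made up. A row lasts 1/8 s, in which the tool goes at most 62.5 mm and 10.7 degrees, less where a joint would pass 70% of its speed; a pose out of reach is approached as far as the arm can. A call is refused whole if a number of a shift passes 0.0625 or a number of a turn 10.7, either way. A call with a gripper value outside its range is refused whole. "jaw" is the finger opening in m, from 0 to 0.0918, set as the call begins (left out, the last holds). The fingers move at their own pace and stop on an object; the grip force is fixed at half the most. Time passes only in rows, so rows that do not move let the fingers close. It gives the time, the measured TCP pose, the force, the opening and the grip force at its end, in the units of the state.
- bot.get_obs(): the state, without advancing time (a new reading comes with each control period).
- bot.capture(name): name is "side" or "top"; returns the picture (420x560x3 uint8, blue, green, red); there is no depth.
- bot.camera_params(name): a dict with "fx", "fy", "cx", "cy" (pixels), "R" (3x3) and "t" (3): a world point X has camera coordinates R X + t. Camera axes: x right, y down, z forward; pixel columns grow to the right and rows downward; lengths in mm; the calibration is good to about 2 mm. A picture is of the moment at which its call begins. camera_params takes no time and is no camera call.
- bot.close_job(): hands the job in; it is judged then, once.
Trained networks look in the newest picture that a camera, given by its name, has taken for a name from the list of things; names that differ only in an ending like _2 or _b are one class to them, and where a whole thing is asked for, a point or a joint stands for the part that bears it (a point fixed in the world has none). Each returns a list of dicts, best first, with "confidence" (0 to 1); they miss things now and then, are a little off and sometimes report something else, mostly with a low value. They report only what shows in the picture. A call takes as long as a camera call.
- bot.find_in(camera, label): "bbox" ([centre column, centre row, width, height] in pixels, round what is visible of it).
- bot.masks_of(camera, label): "pixels" (420x560 bool, what is visible of it) and "bbox" ([centre column, centre row, width, height] in pixels, round what is visible of it).
The state is a dict: "time": time; "joint_positions": joint angles; "dq": joint speeds; "tau": joint torques, N m; "tool_pos": TCP position; "tcp_rot": TCP orientation; "contact_force": force on the tool from outside, world axes, zero at the start; "moment": the same for the moment, N m; "grip_width": finger opening in mm; "finger_force": force on a finger pad.
Only numpy, scipy, OpenCV 4.12 (cv2) and the standard library are available. Lean on these libraries where they do the work, as an engineer would, in place of code of your own. Each camera call takes 0.05 s, during which the arm holds its last target. There are 200 camera calls.

## Working session

There is one attempt and no reset: what is moved stays moved. The work goes in short steps, Python scripts to look and compute and a tool call to move; the robot and the scene stay as the last step left them, time stands still between calls to the robot, and variables do not carry over. Pictures are saved under pics/ and viewed, at most 10 in all, crops included, and the job is handed in when it is done.

Besides the shell and the picture viewer there is one more tool, called after ">>>" in YAML: its name, and indented under it one key for each argument. jog_arm: Moves the arm, as the interface text tells. Its arguments: {"type":"object","properties":{"dp":{"type":"array"},"twist":{"type":"array"},"jaw":{"type":"number"}},"required":["dp","twist"]}

```bash
mkdir -p pics; cat > h.py <<'E'
import numpy as np, cv2
from plant import bot
def ray(cam,u,v):
    p=bot.camera_params(cam);R=np.array(p['R']);t=np.array(p['t'])
    d=R.T@np.array([(u-p['cx'])/p['fx'],(v-p['cy'])/p['fy'],1]);return -R.T@t,d
def atz(cam,u,v,z):
    o,d=ray(cam,u,v);return o+d*(z-o[2])/d[2]
def proj(cam,X):
    p=bot.camera_params(cam);c=np.array(p['R'])@np.array(X,float)+np.array(p['t']);return c[0]/c[2]*p['fx']+p['cx'],c[1]/c[2]*p['fy']+p['cy']
E
python3 - <<'E'
from h import *
for c in('top','side'):
    cv2.imwrite(f'pics/{c}0.png',bot.capture(c)); print(c,ray(c,280,210))
    for l in('narrow_cup','cup_notch','pod_base','lug_line','lever_knob','tape_roll'):
        for r in bot.find_in(c,l)[:3]: print(c,l,np.round(r['bbox'],1),round(r['confidence'],2))
print(bot.get_obs())
E
```

```text
top (array([ 306.02203957,    2.85981865, 1538.11919396]), array([ 0.08141254, -0.01257992, -0.99671518]))
top narrow_cup [233.6 198.6  27.3  35.1] 0.66
top cup_notch [234.9 196.6  29.   36.8] 0.72
top pod_base [171.  197.6  53.8  57.6] 0.88
top lug_line [170.1 199.7  50.9  58. ] 0.92
top lever_knob [179.7 213.9  17.   32.3] 0.58
top tape_roll [395.7 211.6  31.8  30.6] 0.86
top tape_roll [180.4 213.1  21.5  30.1] 0.37
side (array([ 344.75309983, 1094.83793421, 1133.40207183]), array([ 0.05246703, -0.7281212 , -0.68361854]))
side narrow_cup [266.3 245.2  32.4  29.3] 0.98
side cup_notch [267.2 247.7  28.4  28.8] 0.85
side cup_notch [268.1 283.   48.5  23.6] 0.16
side pod_base [265.9 284.5  56.5  28.6] 0.63
side lug_line [264.3 284.4  48.6  29.1] 0.75
side lever_knob [279.8 278.3  28.7  13.8] 0.68
{'time': 0.7, 'joint_positions': array([ 9.82026310e-01,  3.41970027e-01,  1.52409371e+00,  1.67610383e-05,
        1.27540561e+00, -1.45982013e-01]), 'dq': array([ 0.00015498,  0.00070062,  0.00151017, -0.00121472,  0.0001172 ,
        0.00061209]), 'tau': array([-1.52052766e-03, -4.31033885e+01, -2.44441527e+01,  7.17063365e-02,
        4.82951850e-02,  2.81407836e-05]), 'tool_pos': array([224.9199798 , 474.40256336, 226.75827548]), 'tcp_rot': array([3.14146832e+00, 2.07173133e-06, 2.69879977e+00]), 'contact_force': array([-0.60564059, -0.37234506, -0.31027995]), 'moment': array([-0.01014033, -0.00639424,  0.0047728 ]), 'finger_force': 0.0, 'grip_width': 91.92074675358485}
```

View pics/top0.png

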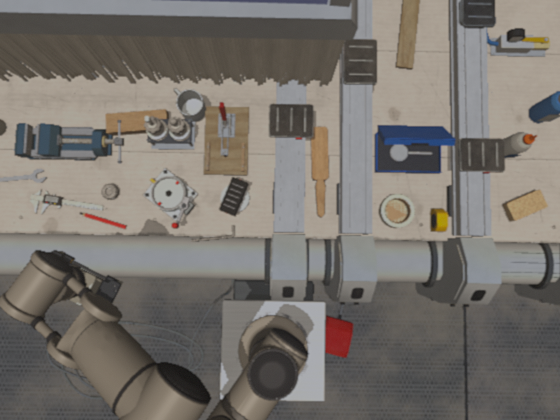

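View pics/side0.png

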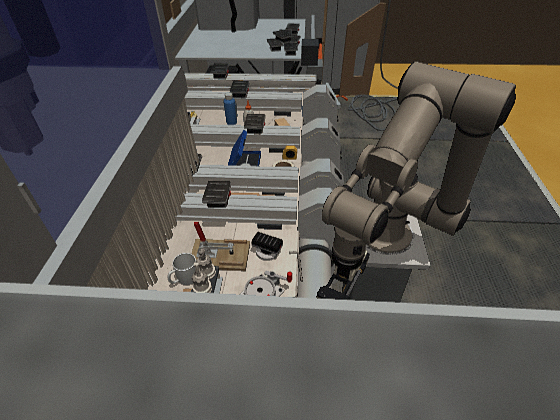

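The top view shows the cup at about (234,197), left of the first beam. The pod is at (170,194), its knob near (175,226). The tape roll (396,211) and the yellow tape measure (440,219) are far away. I'll enlarge the area next.

```bash
python3 - <<'E'
from h import *
t=bot.capture('top');s=bot.capture('side')
a=cv2.resize(t[160:240,135:265],None,fx=6,fy=6,interpolation=cv2.INTER_CUBIC)
cv2.imwrite('pics/c1.png',a)
b=cv2.resize(s[220:305,235:305],None,fx=7,fy=7,interpolation=cv2.INTER_CUBIC)
cv2.imwrite('pics/c2.png',b)
hsv=cv2.cvtColor(t,cv2.COLOR_BGR2HSV)
def red(im):
    h=cv2.cvtColor(im,cv2.COLOR_BGR2HSV);return (((h[...,0]<8)|(h[...,0]>172))&(h[...,1]>110)&(h[...,2]>60)).astype(np.uint8)
for n,im,(r0,r1,c0,c1) in(('top',t,(160,240,135,265)),('side',s,(220,305,235,305))):
    m=red(im);k=np.zeros_like(m);k[r0:r1,c0:c1]=m[r0:r1,c0:c1]
    N,l,st,ce=cv2.connectedComponentsWithStats(k)
    for i in range(1,N): print(n,st[i][4],np.round(ce[i],1))
for l in('narrow_cup','pod_base'):
    for r in bot.masks_of('top',l)[:1]:
        ys,xs=np.nonzero(r['pixels']);rr=cv2.minAreaRect(np.c_[xs,ys].astype(np.float32));print(l,rr,xs.mean(),ys.mean())
E
```

```text
top 6 [176.8 182.2]
top 6 [158.8 203.2]
top 26 [174.5 225. ]
side 2 [280.  246.5]
side 39 [289.4 276.3]
side 8 [250.9 281.9]
side 4 [268.  294.8]
narrow_cup ((234.62374877929688, 197.22166442871094), (28.328161239624023, 36.247859954833984), 23.96249008178711) 233.91373025516404 197.2138517618469
pod_base ((168.1151123046875, 197.42752075195312), (51.52760696411133, 42.76982879638672), 37.23483657836914) 170.39148432879952 195.83382613837966
```

View pics/c1.png

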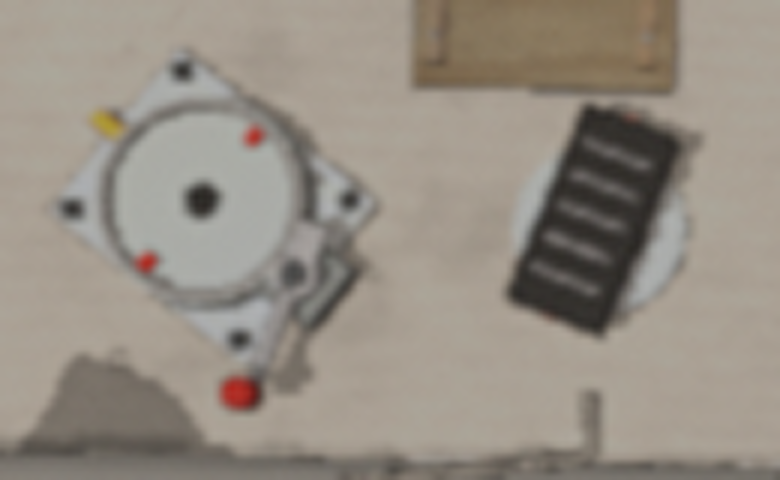

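View pics/c2.png

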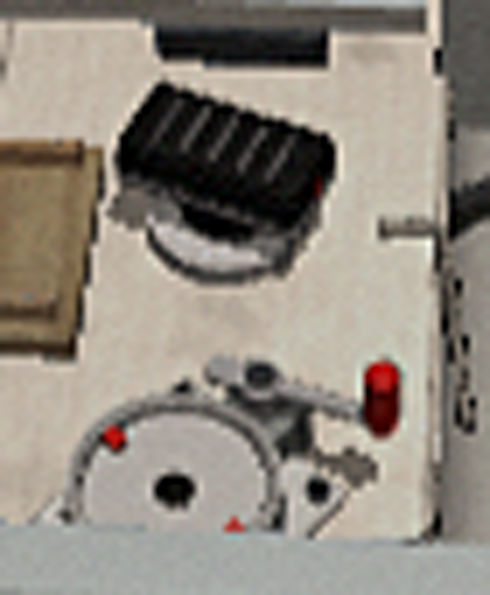

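The crops show the seat at crop px (201,200), with lugs at (254,137) and (148,262). The pivot is at (293,271), the knob top at (239,393) and the cup head's centre at (596,220). The side view agrees.

```bash
python3 - <<'E'
from h import *
f=lambda x,y,z:atz('top',135+(x+.5)/6-.5,160+(y+.5)/6-.5,z)
L1=f(254,137,41);L2=f(148,262,41);ctr=f(201,199.5,34);piv=f(293,271,58);kn=f(239,393,94)
hole=f(201,200,34)
ring=f(205,203,44)
C=[f(*p,71) for p in((588,105),(682,145),(602,335),(510,295))]
cc=np.mean(C,axis=0);ax=(C[0]+C[1]-C[2]-C[3])/2
print('lugs',L1,L2,(L1+L2)/2,'ang',np.degrees(np.arctan2(*(L1-L2)[[1,0]])))
print('hole',hole,'ring',ring,'piv',piv,'kn',kn, np.linalg.norm((piv-ctr)[:2]),np.linalg.norm((kn-piv)[:2]))
print('-x dir',np.degrees(np.arctan2(*(piv-ctr)[[1,0]])),'knobdir',np.degrees(np.arctan2(*(kn-piv)[[1,0]])))
print('cup',cc,np.degrees(np.arctan2(ax[1],ax[0])),np.linalg.norm(ax),np.linalg.norm(C[0]-C[1]))
# red knob top side check
print('side knob top',atz('side',235+(382+.5)/7-.5,220+(368+.5)/7-.5,94))
print('side hole',atz('side',235+(174+.5)/7-.5,220+(488+.5)/7-.5,34),'lug',atz('side',235+(114+.5)/7-.5,220+(437+.5)/7-.5,41))
S=[atz('side',235+(x+.5)/7-.5,220+(y+.5)/7-.5,71) for x,y in((165,83),(334,137),(290,225),(122,152))]
print('side cup',np.mean(S,axis=0),S)
E
```

```text
lugs [507.90003151 303.49968345  41.        ] [442.3574664  355.30427397  41.        ] [475.12874896 329.40197871  41.        ] ang -38.32270811938424
hole [475.58864097 330.97520546  34.        ] ring [472.9534287  326.68925162  44.        ] piv [437.57616684 277.84486676  58.        ] kn [373.64159567 295.53110733  94.        ] 65.48764660541069 66.33575578580886
-x dir -125.76153248785894 knobdir 164.53694229477654
cup [465.1147644  124.35380534  71.        ] -21.020493680143474 103.76541743060815 51.72103058917703
side knob top [373.96188631 295.29464717  94.        ]
side hole [475.13104781 329.19714159  34.        ] lug [507.4734755  305.39115545  41.        ]
side cup [464.57513814 135.11486118  71.        ] [array([503.04430946,  88.61471108,  71.        ]), array([407.53575754, 123.71709703,  71.        ]), array([426.88568857, 187.19320772,  71.        ]), array([520.834797 , 140.9344289,  71.       ])]
```

>>> jog_arm:
  dp:
    - [-0.0406,-0.0234,0]
    - [-0.0406,-0.0234,0]
    - [-0.0406,-0.0234,0]
    - [-0.0406,-0.0234,0]
    - [-0.0406,-0.0234,0]
    - [-0.0406,-0.0234,0]
    - [-0.0406,-0.0234,0]
    - [-0.0406,-0.0234,0]
    - [-0.0406,-0.0234,0]
    - [0,0,0.04]
  twist: [0,0,0,0,0,0,0,0,0,-4.4]
  jaw: 0.0918

```text
time: 2.15
tool_pos: [468.7, 125.3, 188.4]
tcp_rot: [3.139, 0.007, 2.773]
contact_force: [-0.1, 0.7, -1.5]
grip_width: 91.6
finger_force: 0.0
```

```bash
cat >> h.py <<'E'
def go(x,y,z,yawdeg):
    "shift in tool axes (mm) to a target, with its twist"
    o=bot.get_obs();p=o['tool_pos'];th=o['tcp_rot'][2];d=np.array([x,y,z])-p
    tx=np.array([np.cos(th),np.sin(th)]);ty=np.array([np.sin(th),-np.cos(th)])
    tw=-((yawdeg-np.degrees(th)+180)%360-180)
    print('pose',np.round(p,1),np.round(np.degrees(th),2),'rp',np.round(o['tcp_rot'][:2],3),'F',np.round(o['contact_force'],1),'t',o['time'],'shift',np.round([d[:2]@tx,d[:2]@ty,-d[2]],1),'twist',round(tw,2))
E
python3 -c "
from h import *
go(465,127,36,159)
print(atz('top',275,200,110),proj('top',(465,127,71)))
for cam in('top','side'):
  for r in bot.masks_of(cam,'narrow_cup')[:1]: 0
"
```

```text
pose [468.7 125.3 188.4] 158.9 rp [3.139 0.007] F [-0.1  0.7 -1.5] t 2.15 shift [  4.    0.3 152.4] twist -0.1
[4.51876944e+02 2.51381094e-02 1.10000000e+02] (np.float64(232.97235791126815), np.float64(196.21944554697836))
```

>>> jog_arm:
  dp:
    - [0,0,0.04]
    - [0,0,0.04]
    - [0,0,0.035]
    - [0,0,0.02]
    - [0,0,0.016]
    - [0,0,0]
  twist: [0,0,0,0,0,0]

```text
time: 3.0
tool_pos: [464.6, 128.1, 35.8]
tcp_rot: [-3.141, -0.001, 2.775]
contact_force: [0.6, -0.0, 0.5]
grip_width: 91.4
finger_force: 0.0
```

>>> jog_arm:
  dp:
    - [0,0,0]
    - [0,0,0]
    - [0,0,0]
    - [0,0,0]
    - [0,0,0]
  twist: [0,0,0,0,0]
  jaw: 0.03

```text
time: 3.62
tool_pos: [465.2, 127.7, 36.0]
tcp_rot: [3.141, 0.001, 2.775]
contact_force: [-0.2, 1.4, 2.8]
grip_width: 53.7
finger_force: 30.0
```

>>> jog_arm:
  dp:
    - [0,0,-0.02]
    - [0,0,-0.035]
    - [0,0,-0.035]
    - [0.0105,0.03205,-0.03]
    - [0.0105,0.03205,0]
    - [0.0105,0.03205,0]
    - [0.0105,0.03205,0]
    - [0.0105,0.03205,0]
    - [0.0105,0.03205,0]
    - [0,0,0]
  twist: [0,0,0,0,0,0,0,0,0,8]

```text
time: 4.88
tool_pos: [473.9, 331.4, 154.4]
tcp_rot: [-3.14, -0.002, 2.635]
contact_force: [0.5, -1.8, -5.0]
grip_width: 53.7
finger_force: 30.0
```

```bash
python3 - <<'E'
from h import *
L1=atz('top',176.8,182.2,41);L2=atz('top',158.8,203.2,41);print((L1+L2)/2,np.degrees(np.arctan2(*(L1-L2)[[1,0]])))
s=bot.capture('side');cv2.imwrite('pics/d1.png',cv2.resize(s[215:305,230:330],None,fx=6,fy=6,interpolation=cv2.INTER_CUBIC))
go(475.2,329.8,156,141.7)
E
```

```text
[475.52692355 330.28723298  41.        ] -38.62893907427394
pose [473.8 330.4 154.4] 150.58 rp [-3.139e+00 -1.000e-03] F [-0.6 -0.6 -4.7] t 4.925 shift [-1.5  0.2 -1.6] twist 8.88
```

View pics/d1.png

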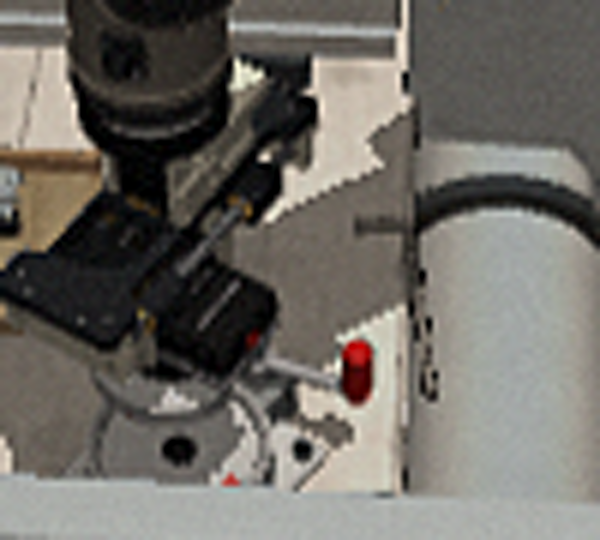

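The side crop shows the cup in the hand. The red mark at the near head end is at crop (253,338), and the foot's left rim at (92,372). The pod hole below is at (178,450).

```bash
python3 - <<'E'
from h import *
o=bot.get_obs();p=o['tool_pos'];th=o['tcp_rot'][2];tx=np.array([np.cos(th),np.sin(th)])
cr=lambda q:((q[0]-230+.5)*6-.5,(q[1]-215+.5)*6-.5)
print(p,th)
zb=p[2]-36
for off in(-4,0,4):
    c=p[:2]+off*tx
    print(off,'mark',[np.round(cr(proj('side',(*(c+55*tx),zb+h))),0) for h in(45,53,62)])
    for h in(0,14):
        a=np.linspace(0,6.28,200);E=np.array([cr(proj('side',(c[0]+45*np.cos(t),c[1]+45*np.sin(t),zb+h))) for t in a])
        print(h,'foot cols',E[:,0].min().round(),E[:,0].max().round(),'rows',E[:,1].min().round(),E[:,1].max().round())
s=bot.capture('side')
m=cv2.cvtColor(s,cv2.COLOR_BGR2HSV);r=(((m[...,0]<8)|(m[...,0]>172))&(m[...,1]>90)&(m[...,2]>50))
for v,u in np.argwhere(r[265:275,265:280]): print(u+265,v+265,end=' ')
g=cv2.cvtColor(s,cv2.COLOR_BGR2GRAY)
for v in range(274,287): print(v,g[v,240:282:1].tolist())
E
```

```text
[473.84977018 330.37409187 154.35368113] 2.6280323790272297
-4 mark [array([248., 351.]), array([248., 341.]), array([248., 331.])]
0 foot cols 87.0 249.0 rows 293.0 425.0
14 foot cols 85.0 249.0 rows 278.0 409.0
0 mark [array([255., 354.]), array([254., 345.]), array([254., 334.])]
0 foot cols 92.0 255.0 rows 296.0 428.0
14 foot cols 91.0 255.0 rows 281.0 413.0
4 mark [array([261., 357.]), array([261., 348.]), array([260., 337.])]
0 foot cols 98.0 261.0 rows 299.0 431.0
14 foot cols 96.0 261.0 rows 284.0 416.0
272 270 272 271 272 272 274 [111, 98, 85, 83, 76, 79, 83, 74, 70, 84, 90, 86, 72, 60, 73, 72, 30, 34, 42, 27, 7, 9, 12, 1, 9, 19, 7, 6, 1, 0, 35, 80, 29, 47, 120, 137, 119, 94, 98, 96, 94, 99]
275 [105, 103, 102, 97, 89, 81, 75, 51, 50, 72, 93, 92, 64, 61, 56, 63, 11, 3, 27, 72, 39, 28, 8, 2, 2, 0, 0, 11, 4, 20, 67, 31, 60, 103, 130, 166, 172, 165, 140, 118, 92, 104]
276 [102, 106, 105, 104, 109, 93, 83, 79, 70, 75, 93, 83, 54, 29, 7, 4, 0, 0, 1, 0, 39, 54, 38, 28, 7, 4, 0, 0, 14, 58, 48, 61, 132, 138, 80, 87, 114, 135, 160, 166, 166, 139]
277 [105, 98, 99, 106, 106, 78, 71, 1
[... 1196 characters left out ...]
3, 122, 114, 114, 113, 84, 63, 71, 55, 56, 64, 89, 105, 96, 197, 166, 67, 114, 145, 64, 37, 43, 38, 25, 75, 189, 201]
284 [95, 105, 101, 102, 108, 99, 77, 62, 68, 111, 88, 50, 75, 68, 60, 70, 67, 70, 64, 71, 75, 77, 78, 74, 81, 88, 111, 105, 100, 197, 188, 102, 81, 137, 132, 31, 53, 52, 54, 93, 84, 187]
285 [96, 93, 101, 104, 102, 93, 71, 50, 102, 104, 109, 106, 108, 93, 80, 84, 81, 80, 86, 79, 83, 91, 97, 82, 110, 109, 102, 95, 102, 175, 173, 194, 86, 123, 179, 64, 139, 135, 128, 117, 83, 75]
286 [94, 97, 100, 97, 101, 87, 60, 59, 105, 107, 104, 102, 103, 106, 108, 105, 110, 110, 113, 106, 104, 114, 109, 104, 99, 103, 102, 98, 99, 89, 87, 188, 93, 120, 138, 167, 203, 208, 188, 180, 96, 125]
```

>>> jog_arm:
  dp:
    - [0,0,0.03]
    - [0,0,0.025]
    - [0,0,0.01]
    - [0,0,0]
    - [0,0,0]
  twist: [5,4,0,0,0]

```text
time: 5.6
tool_pos: [475.5, 329.8, 91.7]
tcp_rot: [3.14, 0.001, 2.48]
contact_force: [0.9, 0.2, -4.6]
grip_width: 53.6
finger_force: 30.0
```

```bash
python3 -c "
from h import *
go(475.3,330,88,141.6)"
```

```text
pose [475.5 329.8  91.7] 142.1 rp [3.14e+00 1.00e-03] F [ 0.9  0.2 -4.6] t 5.6 shift [ 0.3 -0.   3.7] twist 0.5
```

>>> jog_arm:
  dp:
    - [0,0,0.006]
    - [0,0,0.004]
    - [0,0,0.002]
    - [0,0,0.002]
    - [0,0,0.001]
    - [0,0,0]
  twist: [0,0,0,0,0,0]

```text
time: 6.35
tool_pos: [475.1, 330.9, 77.9]
tcp_rot: [3.138, 0.0, 2.479]
contact_force: [-5.8, 3.4, 11.8]
grip_width: 53.8
finger_force: 30.0
```

>>> jog_arm:
  dp:
    - [0.001,0,0]
    - [0.0005,0,0]
    - [0,0,0]
    - [0,0,0]
  twist: [0,0,0,0]

```text
time: 6.85
tool_pos: [474.0, 331.3, 75.8]
tcp_rot: [3.14, -0.0, 2.479]
contact_force: [0.1, 5.7, -2.0]
grip_width: 53.9
finger_force: 30.0
```

>>> jog_arm:
  dp:
    - [0.0005,0.001,0]
    - [0,0,0.002]
    - [0,0,0.001]
    - [0,0,0]
    - [0,0,0]
  twist: [0,0,0,0,0]

```text
time: 7.48
tool_pos: [473.7, 331.5, 72.4]
tcp_rot: [-3.141, -0.0, 2.479]
contact_force: [1.8, 2.0, -5.5]
grip_width: 53.7
finger_force: 30.0
```

Dropping freely between the lugs, with 2–3 mm left to go.

>>> jog_arm:
  dp:
    - [0,0,0.002]
    - [0,0,0.001]
    - [0,0,0.001]
    - [0,0,0]
  twist: [0,0,0,0]

```text
time: 7.98
tool_pos: [473.8, 331.4, 70.0]
tcp_rot: [3.141, 0.0, 2.479]
contact_force: [-3.5, -2.2, 8.4]
grip_width: 53.6
finger_force: 30.0
```

>>> jog_arm:
  dp:
    - [0,0,0]
    - [0,0,0]
    - [0,0,-0.003]
    - [0,0,-0.03]
    - [0,0,-0.05]
    - [0,0,-0.05]
    - [0,0,0]
  twist: [0,0,0,0,0,0,0]
  jaw: 0.068

```text
time: 8.85
tool_pos: [475.9, 332.8, 206.4]
tcp_rot: [3.133, 0.004, 2.479]
contact_force: [0.3, 0.1, -0.7]
grip_width: 68.4
finger_force: 0.0
```

```bash
python3 - <<'E'
from h import *
s=bot.capture('side');t=bot.capture('top')
a=cv2.resize(s[215:305,230:330],None,fx=6,fy=6,interpolation=cv2.INTER_CUBIC)
cv2.imwrite('pics/e1.png',a)
h=cv2.cvtColor(s,cv2.COLOR_BGR2HSV);r=(((h[...,0]<8)|(h[...,0]>172))&(h[...,1]>110)&(h[...,2]>60)).astype(np.uint8)
N,l,st,ce=cv2.connectedComponentsWithStats(r[220:305,235:305])
for i in range(1,N): print(st[i],ce[i]+[235,220])
for h in(0,40,80,120): print(h,[np.round(proj('side',(x,300,h))) for x in (250,300,340)],[np.round(atz('top',175,237,h))])
go(400,290,170,142)
E
```

```text
[52 52  5 10 41] [289.34146341 276.24390244]
[35 69  2  2  3] [270.66666667 289.33333333]
[33 74  2  2  3] [268.33333333 294.33333333]
0 [array([324., 291.]), array([310., 290.]), array([298., 290.])] [array([341., 311.,   0.])]
40 [array([325., 284.]), array([310., 284.]), array([299., 283.])] [array([340., 303.,  40.])]
80 [array([325., 277.]), array([311., 277.]), array([299., 276.])] [array([339., 295.,  80.])]
120 [array([326., 270.]), array([311., 269.]), array([299., 269.])] [array([338., 287., 120.])]
pose [473.8 331.6 201.9] 142.03 rp [3.141 0.   ] F [-0.6  0.5  0.2] t 8.95 shift [ 32.6 -78.2  31.9] twist 0.03
```

View pics/e1.png

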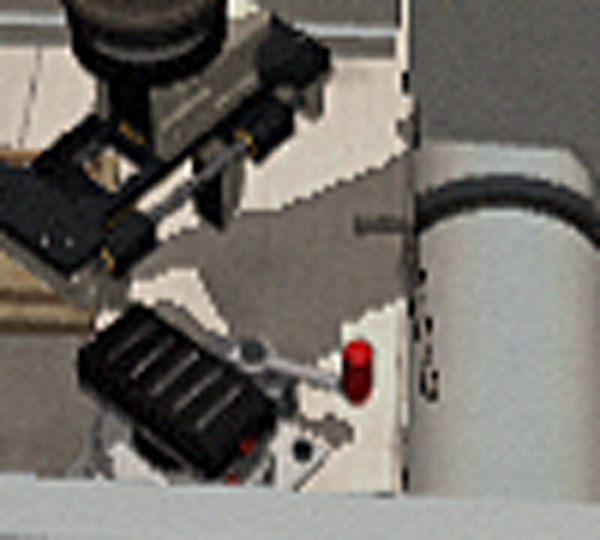

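The cup stands fully home: its red mark at crop (245,445) is over the lug at (232,478). The knob is unmoved at (357,372). Next I'll close the fingers and go to the knob's +y side.

>>> jog_arm:
  dp:
    - [0,0,0]
    - [0,0,0]
    - [0,0,0]
    - [0,0,0]
    - [0.034,0.0015,0]
    - [0.034,0.0015,0]
    - [0.034,0.0015,0]
    - [0,0,0.03]
    - [0,0,0.03]
    - [0,0,0]
  twist: [-9.5,-9.5,-9.5,-9.5,0,0,0,0,0,0]
  jaw: 0.0

```text
time: 10.2
tool_pos: [369.8, 334.8, 138.8]
tcp_rot: [-3.137, -0.006, -3.141]
contact_force: [-0.1, 0.3, -0.3]
grip_width: 0.3
finger_force: 0.0
```

```bash
python3 -c "
from h import *
go(372,336,70,180);print(bot.get_obs()['grip_width'])"
```

```text
pose [369.8 334.8 138.8] -179.97 rp [-3.137 -0.006] F [-0.1  0.3 -0.3] t 10.2 shift [-2.2  1.2 68.8] twist 0.03
0.2835314375588347
```

>>> jog_arm:
  dp:
    - [0,0,0.03]
    - [0,0,0.025]
    - [0,0,0.017]
    - [0,0,0]
    - [0,-0.005,0]
    - [0,-0.005,0]
  twist: [0,0,0,0,0,0]

```text
time: 10.95
tool_pos: [372.4, 326.1, 70.7]
tcp_rot: [3.141, 0.001, -3.141]
contact_force: [-0.4, -0.2, 0.3]
grip_width: 0.7
finger_force: 0.0
```

>>> jog_arm:
  dp:
    - [0,-0.006,0]
    - [0,-0.009,0]
    - [0.001,-0.009,0]
    - [0,-0.009,0]
    - [0,-0.009,0]
    - [-0.003,-0.008,0]
    - [-0.004,-0.007,0]
    - [-0.004,-0.005,0]
    - [-0.004,-0.004,0]
    - [0,0,0]
  twist: [0,0,0,0,0,0,0,0,0,0]

```text
time: 12.2
tool_pos: [386.4, 259.8, 69.7]
tcp_rot: [-3.141, 0.0, -3.141]
contact_force: [-0.2, -0.0, 0.6]
grip_width: 0.5
finger_force: 0.0
```

```bash
python3 - <<'E'
from h import *
s=bot.capture('side')
go(393.5,253.3,70,180)
cv2.imwrite('pics/f1.png',cv2.resize(s[215:305,230:330],None,fx=6,fy=6,interpolation=cv2.INTER_CUBIC))
E
```

```text
pose [386.2 259.9  69.7] -179.98 rp [-3.141  0.   ] F [-1.2 -0.2 -0.7] t 12.25 shift [-7.3 -6.6 -0.3] twist 0.02
```

View pics/f1.png

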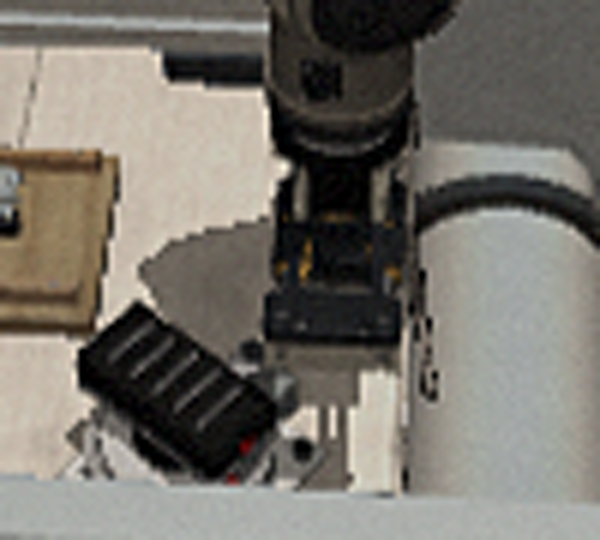

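The knob is hidden behind the fingers and the lever has swung with them. I'll continue gently to the stop.

>>> jog_arm:
  dp:
    - [-0.004,-0.003,0]
    - [-0.004,-0.003,0]
    - [-0.002,-0.002,0]
    - [-0.001,-0.002,0]
    - [0,0,0]
  twist: [0,0,0,0,0]

```text
time: 12.88
tool_pos: [396.0, 252.2, 69.8]
tcp_rot: [3.138, -0.001, 3.141]
contact_force: [-6.1, 14.5, -0.1]
grip_width: 0.3
finger_force: 7.5
```

>>> jog_arm:
  dp:
    - [0,0.01,0]
    - [0,0.015,0]
    - [0,0,-0.04]
    - [0,0,-0.05]
    - [0,0.06,-0.05]
    - [0,0.06,0]
    - [0,0.06,0]
    - [0,0,0]
  twist: [0,0,0,0,0,0,0,0]

```text
time: 13.88
tool_pos: [395.9, 446.9, 198.8]
tcp_rot: [3.141, 0.0, -3.137]
contact_force: [-0.9, -0.2, 0.3]
grip_width: 0.3
finger_force: 0.0
```

```bash
python3 - <<'E'
from h import *
s=bot.capture('side');t=bot.capture('top')
for n,im,(r0,r1,c0,c1) in(('top',t,(160,240,135,265)),('side',s,(220,305,235,305))):
    h=cv2.cvtColor(im,cv2.COLOR_BGR2HSV);k=(((h[...,0]<8)|(h[...,0]>172))&(h[...,1]>110)&(h[...,2]>60)).astype(np.uint8)[r0:r1,c0:c1]
    N,l,st,ce=cv2.connectedComponentsWithStats(k)
    for i in range(1,N):
        u,v=ce[i]+[c0,r0];w=atz(n,u,v,94 if n=='top' else 80);d=w[:2]-[435.2,277.9]
        print(n,st[i][4],np.round([u,v],1),np.round(w),'lever',np.radians(234.2-np.degrees(np.arctan2(d[1],d[0]))%360),np.linalg.norm(d))
a=np.hstack([cv2.resize(s[220:305,235:300],None,fx=6,fy=6,interpolation=cv2.INTER_CUBIC),cv2.resize(t[160:245,140:205],None,fx=6,fy=6,interpolation=cv2.INTER_CUBIC)])
cv2.imwrite('pics/g1.png',a);go(0,0,0,180)
E
```

```text
top 28 [199.2 217.8] [397. 223.  94.] lever -0.012281785824902736 67.06403077872758
pose [396.4 443.5 199.1] -179.89 rp [-3.14e+00 -1.00e-03] F [ 0.6 -0.5  0.3] t 13.975 shift [ 397.3 -442.7  199.1] twist 0.11
```

View pics/g1.png

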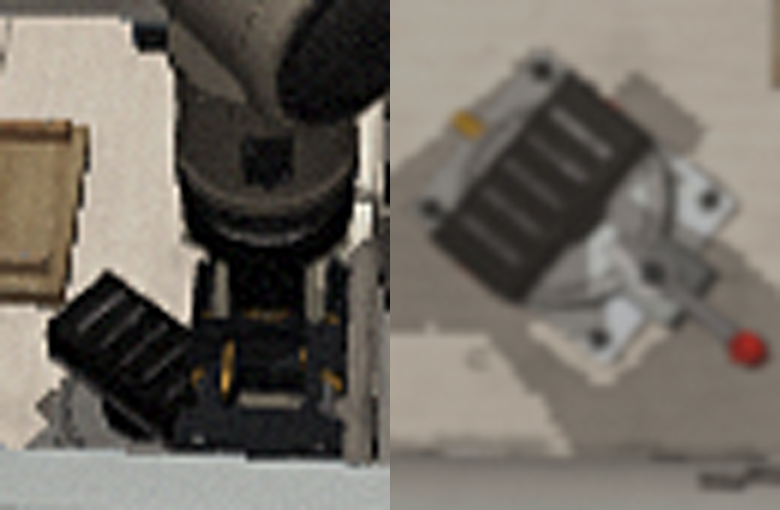

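The top view (right half) shows the knob at full px (199,218). The lever reads about 0 rad with its hook over the foot rim, the cup is in the seat and the arm is clear of everything.

```bash
python3 -c "
from plant import bot
print(bot.close_job())"
```

```text
the job is handed in; nothing more can be done
None
```

The job is handed in, though no verdict came back: the cup sits fully home over the lugs, the clamp lever is closed (about 0 rad by the top camera), the arm is clear of everything, and it took about 14 s without touching the bystanders.

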